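# Set the stock tags on the paint shelf board

## Robot

A 7-joint arm with a two-finger parallel gripper is mounted at the origin on the work surface. World frame = base frame: x ahead of the robot, y to its left, z up, the work surface at z = 0. Lengths are in m, angles in rad, forces in N, time in s.
With the tool pointing down it reaches from about 0.425 to 0.95 m from the base axis. Payload 16.7 kg.
Tool frame: the origin (TCP) lies at the centre of the arm's flange, where the gripper is bolted on; the fingertips stand 199 mm ahead of it and the grasp point (between the pads) lies 180 mm ahead of it; z points along the fingers, y is the line along which they close (so a half turn about z gives the same grasp; the last joint's range is limited). The gripper opens to 94 mm and grips with 3 to 60 N. Pads are 16 mm wide; open, the fingers measure 119 mm over their backs; the gripper's body (75 mm by 177 mm) begins 78 mm behind the grasp point.
Start: joints at [-1.355, 0.426, 0.074, 1.606, -0.034, 1.111, -0.067], TCP at [0.241, 0.631, 0.405] pointing down, gripper open.
Joint ranges: [-2.85, 2.85], [-0.5, 2.14], [-1.23, 1.37], [0.21, 2.46], [-1.02, 4.16], [0.16, 2.05], [-2.73, 2.73]. Speed limits (rad/s): [1.89, 1.89, 2.39, 2.39, 3.01, 3.01, 3.01].

## Interface

Orientations are given as a 3x3 rotation matrix whose columns are the frame's x, y, z axes.
In Python, from cell import r gives the robot as it stands.
- The arm moves only by the shell command python3 -m inch 'ROWS' [FORCE]. ROWS is JSON, a list that holds one entry, the list of rows, each a list of 7 numbers: the shift along the tool's x, y, z in mm, then the turn, a rotation vector about the tool's x, y, z in degrees, then the opening, from 0 (shut) to 1 (fully open). A call has 1 to 8 rows; each row shifts and turns the commanded pose from where the row before left it, along the tool's axes as they then stand; what a row does not reach is not made up. A row lasts 1/8 s, in which the tool goes at most 62.5 mm and 10.7 degrees, less where a joint would pass 70% of its speed; a pose out of reach is approached as far as the arm can. A call with a gripper value outside its range is refused whole. The fingers move at their own pace and stop on an object; FORCE is the grip in N (left out, the last holds). Time passes only in rows, so rows that do not move let the fingers close. It gives the time, the measured TCP pose, the force, the opening and the grip force at its end, in the units of the state.
- r.observe(): the state, without advancing time (a new reading comes with each control period).
- r.capture(name): name is "side" or "top"; returns the picture (384x512x3 uint8, red, green, blue); there is no depth.
- r.get_calibration(name): a dict with "mtx" (3x3 intrinsics, pixels), "xyz" and "orientation" of the camera in the world. Camera axes: x right, y down, z forward; pixel columns grow to the right and rows downward; lengths in m; the calibration is good to about 2 mm. A picture is of the moment at which its call begins. get_calibration takes no time and is no camera call.
- r.close_job(): hands the job in; it is judged then, once.
The state is a dict: "time": time; "qpos": joint angles; "dq": joint speeds; "tau": joint torques, N m; "ee_pos": TCP position; "eef_rot": TCP orientation; "wrist_force": force on the tool from outside, world axes, zero at the start; "moment": the same for the moment, N m; "opening": opening from 0.0 (shut) to 1.0 (fully open); "grip_force": force on a finger pad.
Only numpy, scipy, OpenCV 4.12 (cv2) and the standard library are available. Lean on these libraries where they do the work, as an engineer would, in place of code of your own. Each camera call takes 0.05 s, during which the arm holds its last target. There are 200 camera calls.

## Task

Each paint bin on the stock board has a hinged tag in front of it. With a fingertip, gently push over the tags that are wrong, so that only the bin that is full of jars (four) shows green and the empty or partly empty ones show red. Do not flip tags that are already right, do not pinch any tag, and do not lift or shift the bins or anything else.

Things in the scene. Friction and masses are not known exactly. Their poses are not given: they have to be found in the camera images.
- board: fixed plywood stock board, 360 mm (x) by 500 mm (y), 12 mm thick; origin at the centre of its underside, on the table; x points away from the robot, y to the left, turned a little. Four lanes along x, at y = +180, +60, -60, -180 mm: in each a tag stand (x = -50 mm) and straight behind it its bin (x = +90 mm), joined by a short blue stripe
- stand_a: fixed metal tag stand on the board, 72 mm (x) by 52 mm (y), 40 mm high; origin at the centre of its underside, 12 mm above the table; axes parallel to the board's. It carries one hinged tag on a level hinge along its x, 26 mm above the stand's origin. It belongs to the bin straight behind it, 140 mm away along +x. Which stand is in which lane varies
- stand_b: fixed metal tag stand on the board, 72 mm (x) by 52 mm (y), 40 mm high; origin at the centre of its underside, 12 mm above the table; axes parallel to the board's. It carries one hinged tag on a level hinge along its x, 26 mm above the stand's origin. It belongs to the bin straight behind it, 140 mm away along +x. Which stand is in which lane varies
- stand_c: fixed metal tag stand on the board, 72 mm (x) by 52 mm (y), 40 mm high; origin at the centre of its underside, 12 mm above the table; axes parallel to the board's. It carries one hinged tag on a level hinge along its x, 26 mm above the stand's origin. It belongs to the bin straight behind it, 140 mm away along +x. Which stand is in which lane varies
- stand_d: fixed metal tag stand on the board, 72 mm (x) by 52 mm (y), 40 mm high; origin at the centre of its underside, 12 mm above the table; axes parallel to the board's. It carries one hinged tag on a level hinge along its x, 26 mm above the stand's origin. It belongs to the bin straight behind it, 140 mm away along +x. Which stand is in which lane varies
- tag_a (a joint): hinge of the tag on stand_a: a stiff plate 50 mm wide along the hinge, 52 mm long, 6 mm thick, 40 g, green on one face, red on the other. 0: upright; +0.65 rad: leans to the stand's +y (left) on its stop, GREEN face up, so it shows green; -0.65: leans to -y (right), RED face up. Once pushed past upright it falls over by its own weight
- tag_b (a joint): hinge of the tag on stand_b: a stiff plate 50 mm wide along the hinge, 52 mm long, 6 mm thick, 40 g, green on one face, red on the other. 0: upright; +0.65 rad: leans to the stand's +y (left) on its stop, GREEN face up, so it shows green; -0.65: leans to -y (right), RED face up. Once pushed past upright it falls over by its own weight
- tag_c (a joint): hinge of the tag on stand_c: a stiff plate 50 mm wide along the hinge, 52 mm long, 6 mm thick, 40 g, green on one face, red on the other. 0: upright; +0.65 rad: leans to the stand's +y (left) on its stop, GREEN face up, so it shows green; -0.65: leans to -y (right), RED face up. Once pushed past upright it falls over by its own weight
- tag_d (a joint): hinge of the tag on stand_d: a stiff plate 50 mm wide along the hinge, 52 mm long, 6 mm thick, 40 g, green on one face, red on the other. 0: upright; +0.65 rad: leans to the stand's +y (left) on its stop, GREEN face up, so it shows green; -0.65: leans to -y (right), RED face up. Once pushed past upright it falls over by its own weight
- tag_a_edge (a point): middle of the free upper edge of the tag on stand_a, 52 mm from the hinge; when the tag leans on its stop the edge is 31 mm beside the hinge and 41 mm above it. Pushed sideways here, from the side it leans to, the tag swings up and over with well under 1 N
- tag_b_edge (a point): middle of the free upper edge of the tag on stand_b, 52 mm from the hinge; when the tag leans on its stop the edge is 31 mm beside the hinge and 41 mm above it. Pushed sideways here, from the side it leans to, the tag swings up and over with well under 1 N
- tag_c_edge (a point): middle of the free upper edge of the tag on stand_c, 52 mm from the hinge; when the tag leans on its stop the edge is 31 mm beside the hinge and 41 mm above it. Pushed sideways here, from the side it leans to, the tag swings up and over with well under 1 N
- tag_d_edge (a point): middle of the free upper edge of the tag on stand_d, 52 mm from the hinge; when the tag leans on its stop the edge is 31 mm beside the hinge and 41 mm above it. Pushed sideways here, from the side it leans to, the tag swings up and over with well under 1 N
- bin_p: loose grey open stock bin, 110 mm (x) by 100 mm (y), 45 mm high (jars in it stand up to 62 mm above its underside); FULL: four paint jars inside, filling it. Origin at the centre of its underside, on the board; axes parallel to the board's. Which bin is in which lane varies
- bin_q: loose grey open stock bin, 110 mm (x) by 100 mm (y), 45 mm high (jars in it stand up to 62 mm above its underside); NOT FULL: half empty, two jars left in opposite corners. Origin at the centre of its underside, on the board; axes parallel to the board's. Which bin is in which lane varies
- bin_r: loose grey open stock bin, 110 mm (x) by 100 mm (y), 45 mm high (jars in it stand up to 62 mm above its underside); EMPTY. Origin at the centre of its underside, on the board; axes parallel to the board's. Which bin is in which lane varies
- bin_s: loose grey open stock bin, 110 mm (x) by 100 mm (y), 45 mm high (jars in it stand up to 62 mm above its underside); NOT FULL: a single jar left in one corner. Origin at the centre of its underside, on the board; axes parallel to the board's. Which bin is in which lane varies
- jar: small loose paint jar, 44 mm across, 45 mm high, standing on the front strip of the board, nearer the robot than the tags; a bystander; origin at the centre of its underside
- tube: loose paint tube lying on the front strip of the board, about 86 mm long, 26 mm wide, 18 mm high; a bystander; origin at the centre of its underside
- gesso: loose white bottle, 72 mm across, 200 mm high, right of the board; a bystander; origin at the centre of its underside
- ink: loose black bottle, 54 mm across, 150 mm high, right of the board; a bystander; origin at the centre of its underside
- water: empty glass, 76 mm across, 100 mm high, left of the board; a bystander; origin at the centre of its underside
- brushes: orange pot 84 mm across with paint brushes, 225 mm high, left of the board; a bystander; origin at the centre of its underside
- model_car: blue model car, 170 by 72 mm, 57 mm high, left of the board; a bystander; origin at the centre of its underside

How it is judged:
By the outcome, as a careful person would: the job done as asked, in the order asked, and still so for the second after the job is handed in, with the robot touching nothing.
It also fails if it takes over 54 s, if anything falls off the work surface, if the arm or the gripper's body presses on something with over 40 N, if the wrist force passes 120 N, or if a joint passes its speed limit or range.

## Working session

There is one attempt and no reset: what is moved stays moved. The work goes in short steps, Python scripts to look and compute and a shell command to move; the robot and the scene stay as the last step left them, time stands still between calls to the robot, and variables do not carry over. Pictures are saved under pics/ and viewed, at most 10 in all, crops included, and the job is handed in when it is done.

```bash
ls; mkdir -p pics; python3 - <<'E'
from cell import r
import cv2,numpy as np
for n in("top","side"):
    cv2.imwrite(f"pics/{n}0.png",cv2.resize(r.capture(n)[:,:,::-1],(800,600),interpolation=cv2.INTER_CUBIC))
    c=r.get_calibration(n);print(n,np.round(c["mtx"],1).tolist(),np.round(c["xyz"],4),np.round(c["orientation"],4).tolist())
s=r.observe();print(s["time"],s["ee_pos"],np.round(s["eef_rot"],3).tolist(),s["opening"])
E
```

```text
pics
top [[348.1, 0.0, 254.5], [0.0, 348.1, 195.1], [0.0, 0.0, 1.0]] [ 4.6450e-01 -1.4000e-03  1.6314e+00] [[-0.0113, -0.9983, 0.0567], [-0.9998, 0.0122, 0.015], [-0.0157, -0.0566, -0.9983]]
side [[367.8, 0.0, 256.4], [0.0, 367.8, 196.2], [0.0, 0.0, 1.0]] [ 0.0686 -0.8929  0.7651] [[0.8715, -0.2843, 0.3995], [-0.49, -0.4746, 0.7313], [-0.0183, -0.8331, -0.5529]]
0.1 [0.24077363 0.63042445 0.40404607] [[-0.934, 0.357, -0.0], [0.357, 0.934, -0.001], [-0.0, -0.001, -1.0]] 0.999383725183398
```

View pics/top0.png

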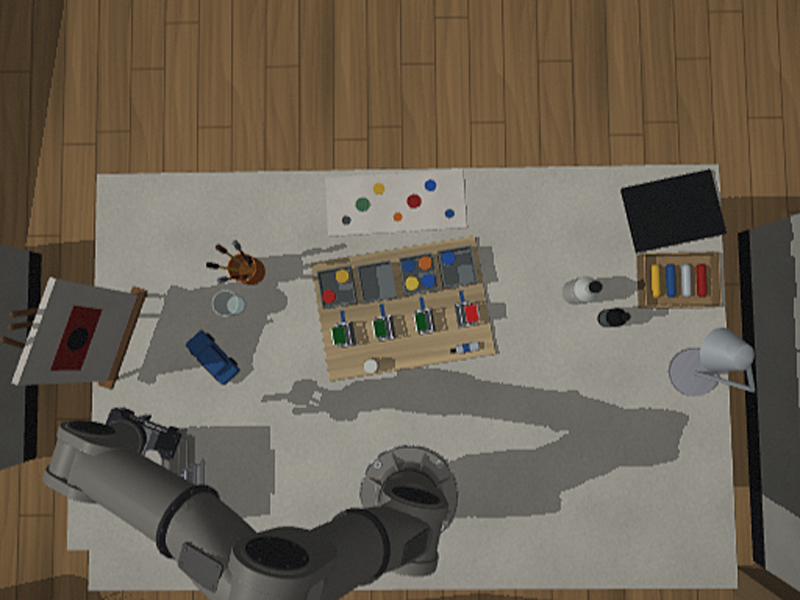

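View pics/side0.png

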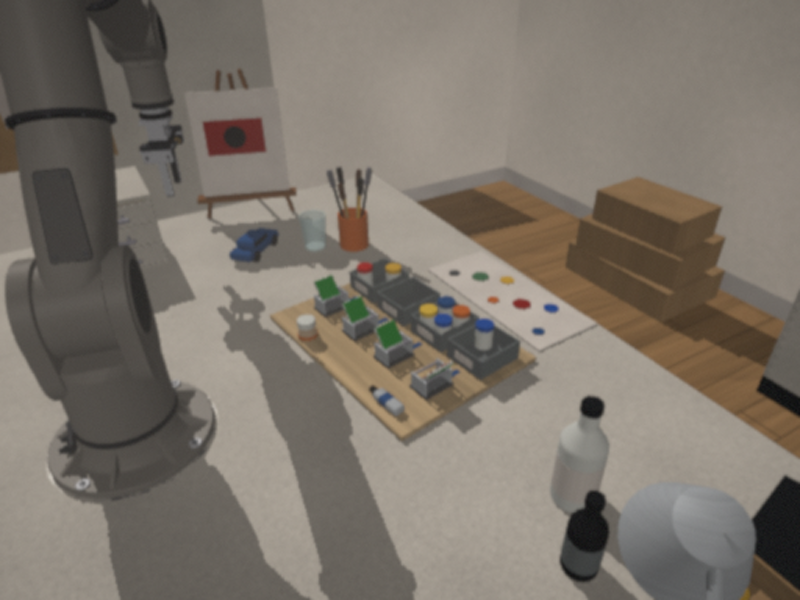

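The top view shows the lanes from left to right: two jars with a green tag, empty with green, four jars with green, one jar with red. The two leftmost tags are wrong and need pushing to -y. The board corners are at about (313,265), (474,237), (496,353) and (331,381).

```bash
cat > h.py <<'E'
from cell import r
import numpy as np
def ray(n,uv,z):  # uv in native pixels
    c=r.get_calibration(n);K=np.array(c["mtx"]);R=np.array(c["orientation"]);o=np.array(c["xyz"])
    d=R@np.linalg.inv(K)@[uv[0],uv[1],1];return o+d*(z-o[2])/d[2]
def px(n,P):
    c=r.get_calibration(n);q=np.array(c["mtx"])@np.array(c["orientation"]).T@(np.array(P)-c["xyz"]);return q[:2]/q[2]
E
python3 - <<'E'
from h import *
import cv2
im=r.capture("top")[:,:,::-1]
s=.64
C=np.array([ray("top",(u*s,v*s),.012)[:2] for u,v in[(313,265),(474,237),(496,353),(331,381)]])
m=np.array([[.18,.25],[.18,-.25],[-.18,-.25],[-.18,.25]])
c=C.mean(0);a=C-c;th=np.arctan2((m[:,0]*a[:,1]-m[:,1]*a[:,0]).sum(),(m*a).sum())
R=np.array([[np.cos(th),-np.sin(th)],[np.sin(th),np.cos(th)]])
print(c,np.degrees(th),np.round((a-m@R.T)*1000,1).tolist())
print("brush",ray("top",(238*s,247*s),.225),"pot",ray("top",(247*s,268*s),.1))
crop=cv2.resize(im[140:255,190:325],None,fx=5.2,fy=5.2,interpolation=cv2.INTER_CUBIC)
def dot(p,z,col):
    q=px("top",[*(c+R@np.array(p)),z])-[190,140];cv2.circle(crop,tuple(int(x) for x in (q+.5)*5.2),3,col,-1)
for y in(.18,.06,-.06,-.18):
    for dx,dy in((36,26),(-36,26),(36,-26),(-36,-26)): dot((-.05+dx/1e3,y+dy/1e3),.052,(255,0,255))
    dot((-.05,y+(.031 if y>-.1 else -.031)),.079,(0,255,255))
for p in m: dot(p,.012,(0,0,255))
cv2.imwrite("pics/crop.png",crop)
E
```

```text
[0.54494236 0.00584941] 9.074126507038901 [[-3.8, -5.5], [-4.8, 4.2], [3.6, 2.7], [5.0, -1.4]]
brush [0.70118147 0.43586723 0.225     ] pot [0.66166758 0.44869623 0.1       ]
```

View pics/crop.png

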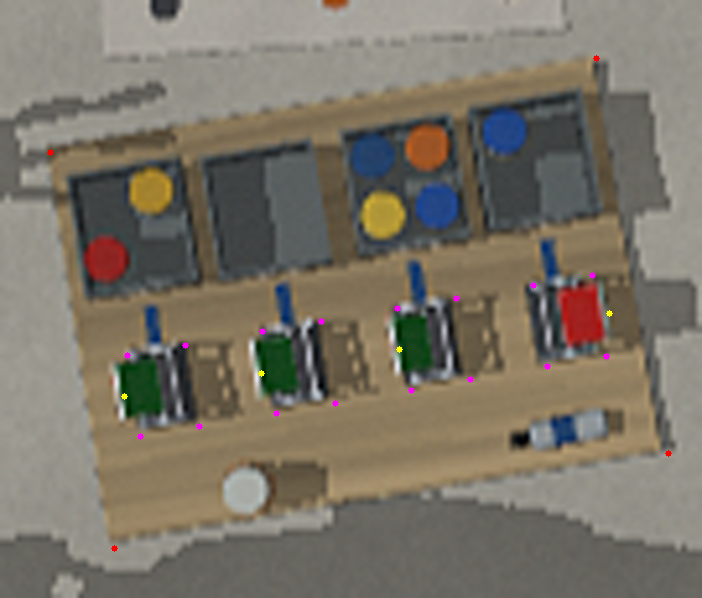

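```bash
python3 - <<'E'
from h import *
f=lambda u,v,z:ray("top",(u/5.2+189.5,v/5.2+139.5),z)[:2]
E=np.array([f(121,385,.079),f(257,366,.079),f(396,345,.079)]);print(E)
d=E[0]-E[2];print(np.degrees(np.arctan2(-d[0],d[1])),np.linalg.norm(d))
B=np.array([f(121,385,.079),f(257,366,.079)])
C=[f(*p,.012) for p in[(107,540),(660,450),(601,62),(50,152)]];print(np.round(C,3))
E
python3 -m inch '[[[0,0,0,0,0,-10,0],[0,0,0,0,0,-10,0],[0,0,0,0,0,-8.5,0],[0,0,0,0,0,0,0]]]' 10
```

```text
[[ 0.47255824  0.20890349]
 [ 0.48750318  0.0919593 ]
 [ 0.50411458 -0.02744155]]
7.6050440625393945 0.23844240562155064
[[ 0.335  0.231]
 [ 0.41  -0.262]
 [ 0.758 -0.216]
 [ 0.684  0.281]]
time: 0.65
ee_pos: [0.241, 0.6304, 0.4044]
eef_rot: [[-0.991, -0.131, -0.0], [-0.131, 0.991, -0.0], [0.0, -0.0, -1.0]]
wrist_force: [0.3, -0.2, 0.4]
opening: 0.61
grip_force: 0.0
```

```bash
python3 -m inch '[[[-14,-40,0,0,0,0,0],[-14,-40,0,0,0,0,0],[-14,-40,0,0,0,0,0],[-14,-40,0,0,0,0,0],[-14,-40,0,0,0,0,0],[-14,-40,0,0,0,0,0],[-14,-40,0,0,0,0,0],[-14,-40,0,0,0,0,0]]]'
python3 -m inch '[[[-14,-40,0,0,0,0,0],[-12,-40,0,0,0,0,0],[-12,-40,0,0,0,0,0],[-12,-40,0,0,0,0,0],[-12,-40,0,0,0,0,0],[0,-17,0,0,0,0,0],[0,0,0,0,0,0,0],[0,0,0,0,0,0,0]]]'
```

```text
time: 1.65
ee_pos: [0.3946, 0.3268, 0.4048]
eef_rot: [[-0.992, -0.128, -0.0], [-0.128, 0.992, 0.0], [-0.0, 0.0, -1.0]]
wrist_force: [0.6, 0.8, 0.7]
opening: 0.006
grip_force: 0.0
time: 2.65
ee_pos: [0.4839, 0.1226, 0.4046]
eef_rot: [[-0.991, -0.133, -0.0], [-0.133, 0.991, 0.0], [0.0, 0.0, -1.0]]
wrist_force: [-0.3, -0.9, 0.9]
opening: 0.004
grip_force: 0.0
```

```bash
python3 -m inch '[[[0,0,25,0,0,0,0],[0,0,25,0,0,0,0],[0,0,25,0,0,0,0],[0,0,25,0,0,0,0],[0,0,10,0,0,0,0],[0,0,0,0,0,0,0],[0,0,0,0,0,0,0]]]'
python3 - <<'E'
from h import *
import cv2
cv2.imwrite("pics/s1.png",cv2.resize(r.capture("side")[140:290,160:360,::-1],(800,600),interpolation=cv2.INTER_CUBIC))
E
```

```text
time: 3.52
ee_pos: [0.4845, 0.1216, 0.2955]
eef_rot: [[-0.991, -0.132, 0.001], [-0.132, 0.991, 0.001], [-0.001, 0.0, -1.0]]
wrist_force: [-0.1, -0.9, -1.3]
opening: 0.001
grip_force: 0.0
```

View pics/s1.png

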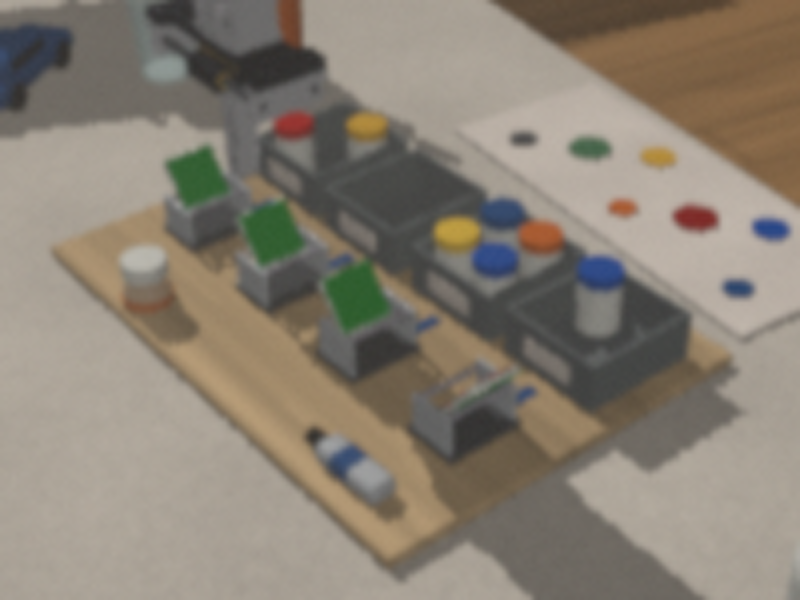

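The fingertip end shows at about (243,175) in this crop, between tag 1 (195,178) and tag 2 (272,232). I'll check that against the projection and lower it.

```bash
python3 -c "
from h import *
q=lambda P:print((px('side',P)-[160,140])*4)
q([.4845,.1216,.0965]);q([.4875,.092,.079]);q([.4726,.2089,.079])"
python3 -m inch '[[[0,0,10,0,0,0,0],[0,0,10,0,0,0,0],[0,0,9,0,0,0,0],[0,0,0,0,0,0,0],[0,0,0,0,0,0,0]]]'
```

```text
[244.53152563 175.45298024]
[263.58412052 207.28700735]
[194.00349678 152.32103433]
time: 4.2
ee_pos: [0.4843, 0.1212, 0.2657]
eef_rot: [[-0.991, -0.132, -0.0], [-0.132, 0.991, -0.0], [0.0, -0.0, -1.0]]
wrist_force: [1.0, -0.1, 0.1]
opening: 0.004
grip_force: 0.0
```

```bash
python3 -m inch '[[[0,-7,0,0,0,0,0],[0,-6,0,0,0,0,0],[0,-6,0,0,0,0,0],[0,-6,0,0,0,0,0],[0,-6,0,0,0,0,0],[0,-6,0,0,0,0,0],[0,-6,0,0,0,0,0],[0,-6,0,0,0,0,0]]]'
python3 -m inch '[[[0,-5,0,0,0,0,0],[0,-4,0,0,0,0,0],[0,0,0,0,0,0,0],[0,0,0,0,0,0,0],[0,0,0,0,0,0,0]]]'
python3 - <<'E'
from h import *
import cv2
cv2.imwrite("pics/s2.png",cv2.resize(r.capture("side")[140:290,160:360,::-1],(800,600),interpolation=cv2.INTER_CUBIC))
E
```

```text
time: 5.2
ee_pos: [0.4908, 0.0723, 0.2657]
eef_rot: [[-0.991, -0.132, -0.0], [-0.132, 0.991, -0.0], [0.0, -0.0, -1.0]]
wrist_force: [0.5, 0.3, 0.2]
opening: 0.004
grip_force: 0.0
time: 5.82
ee_pos: [0.4919, 0.0639, 0.2657]
eef_rot: [[-0.991, -0.132, 0.0], [-0.132, 0.991, 0.0], [-0.0, 0.0, -1.0]]
wrist_force: [-0.2, -0.8, 0.3]
opening: 0.006
grip_force: 0.0
```

View pics/s2.png

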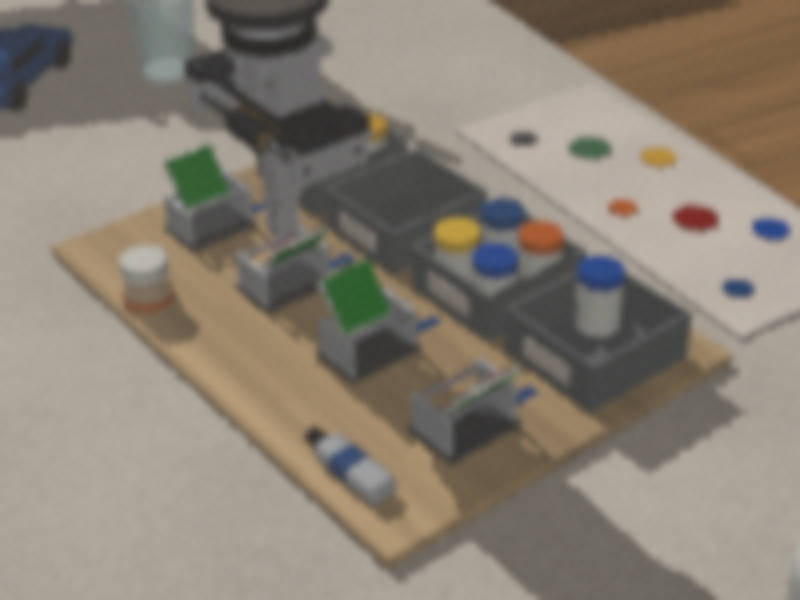

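Tag 2 at (280,250) now leans right like tag 4, and nothing else has changed. Next is lane 1.

```bash
python3 -m inch '[[[0,15,0,0,0,0,0],[0,0,-20,0,0,0,0],[0,0,-30,0,0,0,0],[0,0,-30,0,0,0,0],[0,0,-20,0,0,0,0],[0,30,0,0,0,0,0],[0,35,0,0,0,0,0],[0,35,0,0,0,0,0]]]'
python3 -m inch '[[[0,35,0,0,0,0,0],[0,28,0,0,0,0,0],[0,0,0,0,0,0,0],[0,0,20,0,0,0,0],[0,0,30,0,0,0,0],[0,0,30,0,0,0,0],[0,0,0,0,0,0,0],[0,0,0,0,0,0,0]]]'
```

```text
time: 6.88
ee_pos: [0.4761, 0.1798, 0.3658]
eef_rot: [[-0.991, -0.133, 0.0], [-0.133, 0.991, 0.0], [-0.0, 0.0, -1.0]]
wrist_force: [0.0, 0.5, -0.3]
opening: 0.007
grip_force: 0.0
time: 7.88
ee_pos: [0.4687, 0.2402, 0.2866]
eef_rot: [[-0.991, -0.132, 0.001], [-0.132, 0.991, 0.0], [-0.001, 0.0, -1.0]]
wrist_force: [0.7, 0.8, 0.6]
opening: 0.011
grip_force: 0.0
```

```bash
python3 -m inch '[[[0,0,11,0,0,0,0],[0,0,10,0,0,0,0],[0,0,0,0,0,0,0],[0,-8,0,0,0,0,0],[0,-7,0,0,0,0,0],[0,-6,0,0,0,0,0],[0,-6,0,0,0,0,0],[0,-6,0,0,0,0,0]]]'
python3 -m inch '[[[0,-6,0,0,0,0,0],[0,-6,0,0,0,0,0],[0,-6,0,0,0,0,0],[0,-5,0,0,0,0,0],[0,-4,0,0,0,0,0],[0,0,0,0,0,0,0],[0,0,0,0,0,0,0],[0,0,0,0,0,0,0]]]'
python3 -m inch '[[[0,15,0,0,0,0,0],[0,0,-20,0,0,0,0],[0,0,-30,0,0,0,0],[0,0,-40,0,0,0,0],[0,0,-50,0,0,0,0],[0,40,0,0,0,0,0],[0,50,0,0,0,0,0],[0,50,0,0,0,0,0]]]'
python3 -m inch '[[[12,40,0,0,0,0,0],[12,40,0,0,0,0,0],[12,40,0,0,0,0,0],[12,40,0,0,0,0,0],[12,20,0,0,0,0,0],[0,0,0,0,0,0,0],[0,0,0,0,0,0,0],[0,0,0,0,0,0,0]]]'
python3 - <<'E'
from h import *
import cv2
a=cv2.resize(r.capture("side")[140:290,160:360,::-1],(400,300),interpolation=cv2.INTER_CUBIC)
b=cv2.resize(r.capture("top")[140:260,180:340,::-1],(400,300),interpolation=cv2.INTER_CUBIC)
cv2.imwrite("pics/s3.png",np.hstack([a,b]))
E
```

```text
time: 8.88
ee_pos: [0.4728, 0.207, 0.2648]
eef_rot: [[-0.991, -0.132, 0.0], [-0.132, 0.991, 0.0], [-0.0, 0.0, -1.0]]
wrist_force: [0.1, 0.8, 0.2]
opening: 0.007
grip_force: 0.0
time: 9.88
ee_pos: [0.4763, 0.1809, 0.2647]
eef_rot: [[-0.991, -0.132, -0.0], [-0.132, 0.991, 0.0], [0.0, 0.0, -1.0]]
wrist_force: [-0.3, -0.1, -0.2]
opening: 0.003
grip_force: 0.0
time: 10.88
ee_pos: [0.455, 0.3368, 0.405]
eef_rot: [[-0.991, -0.133, 0.0], [-0.133, 0.991, 0.001], [-0.0, 0.001, -1.0]]
wrist_force: [0.8, 1.0, 0.4]
opening: 0.006
grip_force: 0.0
time: 11.88
ee_pos: [0.3732, 0.5042, 0.4048]
eef_rot: [[-0.991, -0.131, 0.0], [-0.131, 0.991, -0.0], [-0.0, -0.0, -1.0]]
wrist_force: [-0.4, -0.1, 0.0]
opening: 0.005
grip_force: 0.0
```

View pics/s3.png

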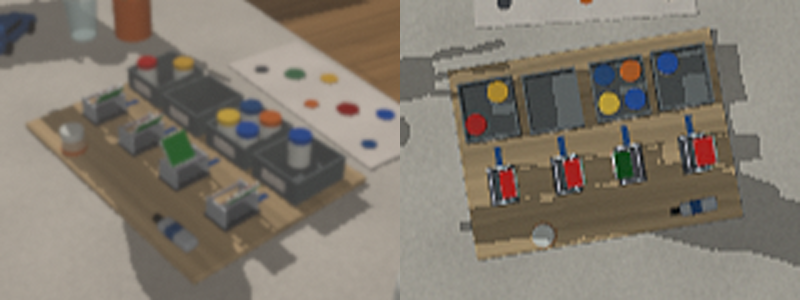

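The top view (right half) shows red tags at (508,185), (573,173) and (704,152), and green only at (628,163), in front of the full bin. Everything else is where it was and the arm is clear.

```bash
python3 -c "
from cell import r
print(r.close_job())"
```

```text
the job is handed in; nothing more can be done
None
```

I pushed over the two wrong tags, at the two-jar bin and the empty bin. Now only the full bin shows green and the other three show red, nothing else visibly moved, and the job is handed in.

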